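# Dial the code on the cash box and spring its lid

## Robot

A 6-joint arm with a two-finger parallel gripper is mounted at the origin on a cart in front of the work surface, level with it; the furniture and walls round the work are solid. World frame = base frame: x ahead of the robot, y to its left, z up, the work surface at z = 0. Lengths are in m, angles in degrees, forces in N, time in s.
With the tool pointing down it reaches from about 0.3 to 0.825 m from the base axis. Payload 5.4 kg.
Tool frame: the origin (TCP) lies midway between the tips of the shut fingers; the grasp point (between the pads) lies 19 mm behind it; z points along the fingers, y is the line along which they close (so a half turn about z gives the same grasp; the last joint's range is limited). The gripper opens to 92 mm and grips with 3 to 60 N. Pads are 20 mm wide; open, the fingers measure 128 mm over their backs; the gripper's body (75 mm by 189 mm) begins 69 mm behind the grasp point.
Start: joints at [-82.34, 9.076, 91.501, -0, 79.423, -12.038], TCP at [0.194, -0.541, 0.215] pointing down, gripper open.
Joint ranges: [-166.64, 166.64], [-54.1, 131.32], [10.49, 154.53], [-73.88, 253.88], [9.74, 151.15], [-171.62, 171.62]. Speed limits (degrees/s): [147.25, 147.25, 180, 180, 180, 180].

## Interface

Orientations are given as a 3x3 rotation matrix whose columns are the frame's x, y, z axes.
In Python, from cell import bot gives the robot as it stands.
- The arm moves only by the tool servo_tool, never from a script. Its argument "increments" is a list that holds one entry, the list of rows, each a list of 7 numbers: the shift along the tool's x, y, z scaled (see below), then the turn, a rotation vector about the tool's x, y, z scaled (see below), then the opening, from -1 (shut) to 1 (fully open). A call has 1 to 12 rows; each row shifts and turns the commanded pose from where the row before left it, along the tool's axes as they then stand; what a row does not reach is not made up. The controller multiplies each number of a shift by 0.03 m and each number of a turn by 8 degrees. A row lasts 1/8 s, in which the tool goes at most 62.5 mm and 10.7 degrees, less where a joint would pass 70% of its speed; a pose out of reach is approached as far as the arm can. A call with a number of a shift or a turn outside -1 to 1 is refused whole. A call with a gripper value outside its range is refused whole. The fingers move at their own pace and stop on an object; the grip force is fixed at half the most. Time passes only in rows, so rows that do not move let the fingers close. It gives the time, the measured TCP pose, the force, the opening and the grip force at its end, in the units of the state.
- bot.read_state(): the state, without advancing time (a new reading comes with each control period).
- bot.read_camera(name): name is "scene" or "top"; returns the picture (384x512x3 uint8, red, green, blue); there is no depth.
- bot.get_calibration(name): a dict with "fx", "fy", "cx", "cy" (pixels), "cam_to_world" (4x4, takes a point from camera to world coordinates). Camera axes: x right, y down, z forward; pixel columns grow to the right and rows downward; lengths in m; the calibration is good to about 2 mm. A picture is of the moment at which its call begins. get_calibration takes no time and is no camera call.
- bot.close_job(): hands the job in; it is judged then, once.
The state is a dict: "t": time; "joints": joint angles; "joint_vel": joint speeds; "joint_torque": joint torques, N m; "eef_pos": TCP position; "eef_rot": TCP orientation; "wrist_force": force on the tool from outside, world axes, zero at the start; "wrist_torque": the same for the moment, N m; "grip_width": finger opening in m; "gripper_force": force on a finger pad.
Only numpy, scipy, OpenCV 4.12 (cv2) and the standard library are available. Lean on these libraries where they do the work, as an engineer would, in place of code of your own. Each camera call takes 0.05 s, during which the arm holds its last target. There are 200 camera calls.

## Task

Open the cash box that is screwed to the counter: with a fingertip flick the ribs of its two code wheels, click by click, until the left wheel shows green on top and the right wheel yellow, then push the steel catch beside them fully to the right so that the lid springs up by itself. Do not pry at the lid, leave the wheels on the code, and touch nothing else on the counter: the coin rolls, calculator, card terminal and mug stay where they are.

Things in the scene. Friction and masses are not known exactly. Their poses are not given: they have to be found in the camera images.
- cash_box: Light grey cash box, fixed, 160 x 240 x 85 mm (x, y, z). Origin: centre of its underside; x away from the robot, y left, z up. Front 68 mm: flat closed lock deck, top at z 85 mm, x -80 to -12 mm, with (left to right) left wheel, right wheel (y +76, +20 mm) and steel catch (y -54 mm). Behind it the flush lid with a flat bail handle. The catch is blocked after 3 mm unless both wheels are on the code.
- left_wheel_axle (a point): Middle of the left wheel's level axle, fixed to the box, box axes, 7 mm below the deck top. The 16 mm wide wheel stands out of its slot: six coloured flats, 20 mm from the axle, and between them six black finger ribs, 4 mm thick, tips 31 mm from the axle. At rest one flat lies on top, 13 mm above the deck, between two ribs leaning 30 deg before and behind (tips 20 mm above the deck).
- right_wheel_axle (a point): Middle of the right wheel's level axle, fixed to the box, box axes, 7 mm below the deck top. The 16 mm wide wheel stands out of its slot: six coloured flats, 20 mm from the axle, and between them six black finger ribs, 4 mm thick, tips 31 mm from the axle. At rest one flat lies on top, 13 mm above the deck, between two ribs leaning 30 deg before and behind (tips 20 mm above the deck).
- left_wheel (a joint): Left wheel, grows as its top goes away from the robot. Clicks every 1.047 rad, springs on to the next click once a rib has passed upright; about 3 N at a rib tip; turns endlessly both ways. On top at 0 white, 1.047 yellow, 2.094 red, 3.142 purple, 4.189 green, 5.236 blue, then again (+-6.283). Code: green; starts 1 to 3 clicks below it.
- right_wheel (a joint): Right wheel, grows as its top goes away from the robot. Clicks every 1.047 rad, springs on to the next click once a rib has passed upright; about 3 N at a rib tip; turns endlessly both ways. On top at 0 white, 1.047 yellow, 2.094 red, 3.142 purple, 4.189 green, 5.236 blue, then again (+-6.283). Code: yellow; starts 1 to 3 clicks below it.
- left_green (a point): Middle of the left wheel's green flat, 20 mm from the axle; turns with the wheel.
- right_yellow (a point): Middle of the right wheel's yellow flat, 20 mm from the axle; turns with the wheel.
- catch (a joint): Slide catch: 0 at rest, 0.012 m pushed fully to the right (box -y). Springs back when let go (1.5 N at rest, 4 N fully pushed); it frees the lid at 8 mm.
- catch_face (a point): Middle of the left (box +y) face of the catch's steel tab, the face to push on, 7 mm above the deck top; moves with the tab. The tab is 20 mm (x) by 14 mm (y) and stands 14 mm above the deck; between its left face and the right wheel's side are 59 mm of free deck.
- lid (a joint): Lid hinged along its far edge: 0 shut, 0.7 rad sprung fully open (front edge then 60 mm higher). Locked by the catch at the start.
- coin_roll_a: Leave alone: red-orange coin roll, 22 mm thick, 64 mm long along its y axis, lying left of the box. Origin at the centre of its underside.
- coin_roll_b: Leave alone: blue coin roll, 26 mm thick, 64 mm long along its y axis, lying left of the box. Origin at the centre of its underside.
- calculator: Leave alone: pocket calculator 118 x 68 x 15 mm, lying right of the box. Origin at the centre of its underside.
- card_terminal: Leave alone: black card terminal 190 x 71 x 47 mm, left on the counter. Origin at the centre of its underside.
- mug: Leave alone: white mug 83 x 113 x 93 mm, to the left, behind the card terminal. Origin at the centre of its underside.

How it is judged (in metres and radians):
On the way, in this order (a step that is already met when the one before it is completed fails the run):
1. left wheel on green and right wheel on yellow, the lid still shut (x of left_green in the frame of cash_box between -0.05 and -0.042 m and z of each of left_green, right_yellow in the frame of cash_box above 0.094 m and x of right_yellow in the frame of cash_box between -0.05 and -0.042 m and value of joint lid below 0.05 rad), for 0.2 s.
2. the catch is pushed at least 7 mm to the right with the wheels on the code (x of left_green in the frame of cash_box between -0.05 and -0.042 m and z of each of left_green, right_yellow in the frame of cash_box above 0.094 m and x of right_yellow in the frame of cash_box between -0.05 and -0.042 m and value of joint catch above 0.007 m).
At the end, for the whole second after the job is handed in: The lid stands open by itself (more than 0.5 rad) and at rest, the catch has sprung back (under 3 mm), and green and yellow are still on top of the left and right wheel (flat centre within 4 mm of the top) (x of left_green in the frame of cash_box between -0.05 and -0.042 m and z of each of left_green, right_yellow in the frame of cash_box above 0.094 m and x of right_yellow in the frame of cash_box between -0.05 and -0.042 m and value of joint lid above 0.5 rad and value of joint catch below 0.003 m and velocity of joint lid between -0.2 and 0.2 rad/s); the robot touches nothing.
It fails at once if a coin roll, the calculator, card terminal or mug is moved more than 15 mm, lifted or carried (distance of any of coin_roll_a, coin_roll_b, calculator, card_terminal, mug from where it was at the start of the episode above 0.015 m).
It fails at once if the lid is pried or pushed by the fingers (more than 5 N) (contact force between the fingers and lid above 5 N).
It also fails if it takes over 64 s, if anything falls off the work surface, if the arm or the gripper's body presses on something with over 40 N, if the wrist force passes 120 N, or if a joint passes its speed limit or range.

## Working session

There is one attempt and no reset: what is moved stays moved. The work goes in short steps, Python scripts to look and compute and a tool call to move; the robot and the scene stay as the last step left them, time stands still between calls to the robot, and variables do not carry over. Pictures are saved under pics/ and viewed, at most 10 in all, crops included, and the job is handed in when it is done.

Besides the shell and the picture viewer there is one more tool, called by a JSON object that holds its "api" and its "payload". servo_tool: Moves the arm, as the interface text tells. Its arguments: {"type":"object","properties":{"increments":{"type":"array","items":{"type":"array","items":{"type":"array","items":{"type":"number"}}}}},"required":["increments"]}

```bash
mkdir -p pics; ls; python3 - <<'E'
from cell import bot
import cv2,numpy as np
s=bot.read_state(); print(s['t'],s['eef_pos'],np.round(s['eef_rot'],3).tolist(),s['grip_width'])
for n in('scene','top'):
    im=bot.read_camera(n); cv2.imwrite(f'pics/{n}0.png',im[:,:,::-1]); c=bot.get_calibration(n); print(n,c['fx'],c['fy'],c['cx'],c['cy'],np.round(c['cam_to_world'],4).tolist())
a=cv2.imread('pics/scene0.png');
E
```

```text
pics
0.0 [ 0.19369441 -0.54072592  0.21364288] [[0.941, 0.337, -0.0], [0.337, -0.941, 0.002], [0.0, -0.002, -1.0]] 0.092028994645156
scene 376.493121377375 376.493121377375 255.75067557933204 192.0807258720785 [[-0.8029, -0.4182, 0.4248, 0.0157], [-0.5961, 0.5683, -0.5672, 0.5547], [-0.0042, -0.7086, -0.7056, 0.8885], [0.0, 0.0, 0.0, 1.0]]
top 492.6115930067703 492.6115930067703 251.43439167454468 190.6599062213669 [[-0.0217, -0.998, 0.0592, 0.4133], [-0.9997, 0.0226, 0.0134, -0.086], [-0.0147, -0.0589, -0.9982, 1.5739], [0.0, 0.0, 0.0, 1.0]]
```

View pics/top0.png

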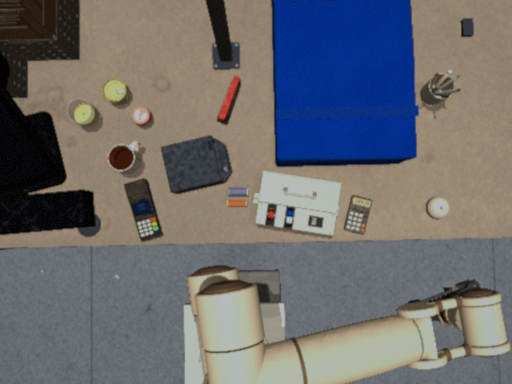

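View pics/scene0.png

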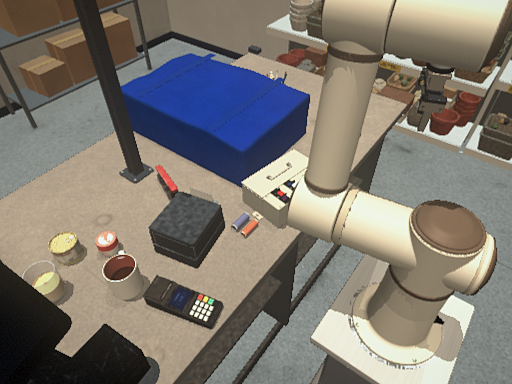

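```bash
python3 - <<'E'
import cv2
a=cv2.imread('pics/top0.png')[165:245,245:350]; b=cv2.imread('pics/scene0.png')[145:235,225:325]
import numpy as np
A=cv2.resize(a,(788,600),interpolation=cv2.INTER_CUBIC); cv2.imwrite('pics/c.png',A)
cv2.imwrite('pics/d.png',cv2.resize(b,None,fx=6,fy=6,interpolation=cv2.INTER_CUBIC))
E
```

```text
(no output)
```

View pics/c.png

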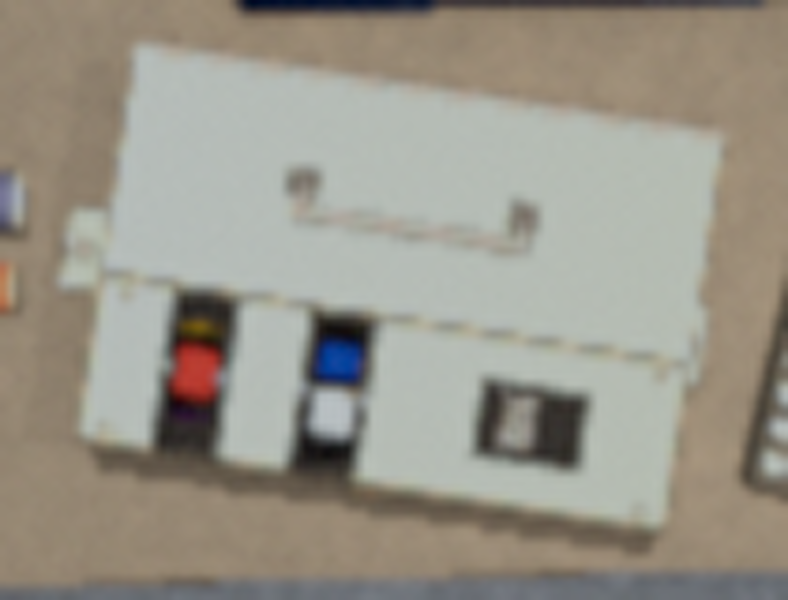

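View pics/d.png

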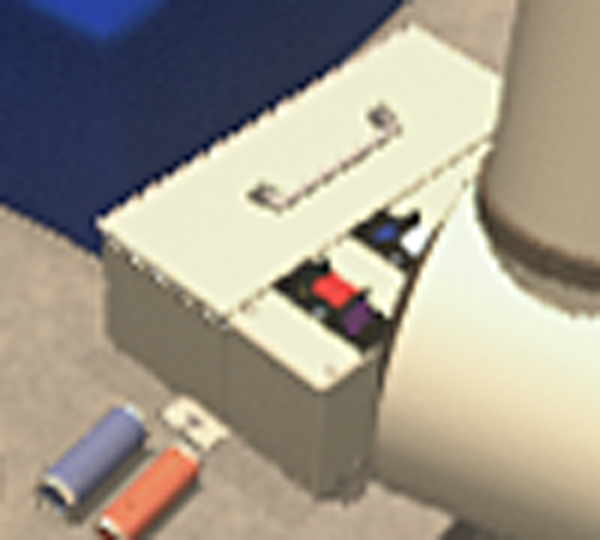

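```bash
cat > h.py <<'E'
from cell import bot
import numpy as np, cv2
from scipy.optimize import least_squares
def ray(n,u,v,z):
    c=bot.get_calibration(n);T=np.array(c['cam_to_world']);d=T[:3,:3]@np.array([(u-c['cx'])/c['fx'],(v-c['cy'])/c['fy'],1]);o=T[:3,3]
    return o+d*(z-o[2])/d[2]
def proj(n,P):
    c=bot.get_calibration(n);T=np.array(c['cam_to_world']);q=(np.asarray(P)-T[:3,3])@T[:3,:3]
    return np.stack([c['fx']*q[...,0]/q[...,2]+c['cx'],c['fy']*q[...,1]/q[...,2]+c['cy']],-1)
E
python3 - <<'E'
from h import *
k=788/105; o=np.array([245,165])
px=np.array([[135,45],[722,133],[662,525],[82,440]])/[788/105,7.5]+o-0.5
W=np.array([ray('top',u,v,.085) for u,v in px]); print(W.round(4))
print([np.linalg.norm(W[i]-W[(i+1)%4]).round(4) for i in range(4)])
B=np.array([[80,120],[80,-120],[-80,-120],[-80,120]])/1000
f=lambda p:(np.c_[np.cos(p[2])*B[:,0]-np.sin(p[2])*B[:,1]+p[0],np.sin(p[2])*B[:,0]+np.cos(p[2])*B[:,1]+p[1]]-W[:,:2]).ravel()
r=least_squares(f,[.35,0,0]);p=r.x;print(p,np.degrees(p[2]),r.fun.round(4))
tr=lambda b:np.array([np.cos(p[2])*b[0]-np.sin(p[2])*b[1]+p[0],np.sin(p[2])*b[0]+np.cos(p[2])*b[1]+p[1],b[2]])
for n,b in dict(L=(-.046,.076,.098),R=(-.046,.02,.098),C=(-.046,-.054,.092),Rf=(-.0635,.02,.088),Rb=(-.0287,.02,.088)).items():
    w=tr(b);q=proj('top',w);print(n,w.round(4),'crop',((q+.5-o)*[788/105,7.5]).round(0), 'scenecrop',((proj('scene',w)-[225,145])*6).round())
E
```

```text
[[ 0.5622 -0.1009  0.085 ]
 [ 0.5211 -0.3365  0.085 ]
 [ 0.3642 -0.3074  0.085 ]
 [ 0.4032 -0.076   0.085 ]]
[np.float64(0.2391), np.float64(0.1595), np.float64(0.2347), np.float64(0.1609)]
[ 0.46265975 -0.20519582 -0.16972377] -9.724455692552189 [-0.0004  0.0005  0.0002 -0.0005 -0.0007 -0.0026  0.0009  0.0026]
L [ 0.4302 -0.1225  0.098 ] crop [197. 370.] scenecrop [334. 287.]
R [ 0.4207 -0.1777  0.098 ] crop [336. 391.] scenecrop [411. 232.]
C [ 0.4082 -0.2507  0.092 ] crop [519. 418.] scenecrop [505. 173.]
Rf [ 0.4035 -0.1748  0.088 ] crop [328. 434.] scenecrop [435. 264.]
Rb [ 0.4378 -0.1806  0.088 ] crop [341. 348.] scenecrop [385. 230.]
```

```bash
python3 - <<'E'
from h import *
for i in range(4): a=bot.read_camera('top')
b=bot.read_camera('scene')
a0=cv2.imread('pics/top0.png')[:,:,::-1]
d=np.abs(a.astype(int)-a0).sum(2)[165:245,245:350];print(d.max(),np.argwhere(d>60)[:10])
A=cv2.resize(a[195:235,262:302,::-1],(560,560),interpolation=cv2.INTER_CUBIC)
cv2.imwrite('pics/e.png',A)
p=np.array([.46266,-.2052]);c,s=np.cos(-.1697),np.sin(-.1697);R=np.array([[c,-s],[s,c]])
T=R;print(R.round(4))
st=bot.read_state();r=st['eef_rot']
Rt=np.array([[c,s,0],[s,-c,0],[0,0,-1]])  # goal: x=box x,y=-box y
from scipy.spatial.transform import Rotation as Ro
print('turn tool',np.degrees(Ro.from_matrix(np.array(r).T@Rt).as_rotvec()))
g=np.r_[p+R@[-.085,.076],.14]; d=g-st['eef_pos'];print(g,d,'in goal axes mm',(Rt.T@d*1000).round(1),'start axes',(np.array(r).T@d*1000).round(1))
E
```

```text
21 []
[[ 0.9856  0.1689]
 [-0.1689  0.9856]]
turn tool [-2.07887344e-02  2.32155141e-03  2.94198842e+01]
[ 0.39171637 -0.11593634  0.14      ] [ 0.19795898  0.42529804 -0.07441344] in goal axes mm [ 123.3 -452.6   74.4] start axes [ 329.7 -333.7   74.5]
```

View pics/e.png

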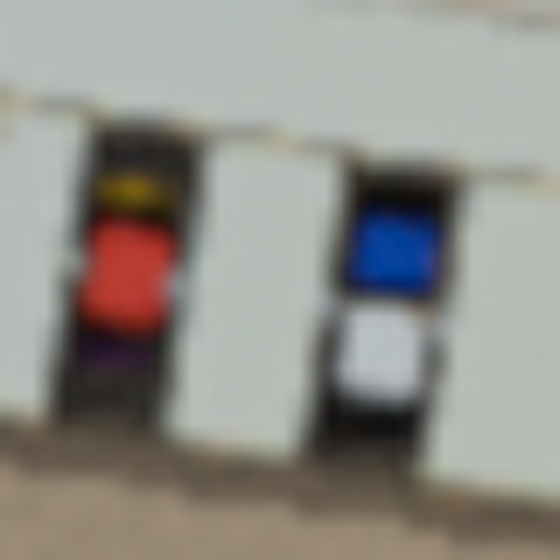

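{"api": "servo_tool", "payload": {"increments": [[[0,0,0,0,0,0.92,-1],[0,0,0,0,0,0.92,-1],[0,0,0,0,0,0.92,-1],[0,0,0,0,0,0.92,-1],[0.27,-1,0,0,0,0,-1],[0.27,-1,0,0,0,0,-1],[0.27,-1,0,0,0,0,-1],[0.27,-1,0,0,0,0,-1],[0.27,-1,0,0,0,0,-1],[0.27,-1,0,0,0,0,-1],[0.27,-1,0,0,0,0,-1],[0.27,-1,0,0,0,0,-1]]]}}

```text
t: 1.85
eef_pos: [0.2986, -0.3148, 0.2147]
eef_rot: [[0.986, -0.169, 0.0], [-0.169, -0.986, -0.0], [0.0, 0.0, -1.0]]
wrist_force: [0.1, 0.3, 0.9]
grip_width: 0.0007
gripper_force: 0.0
```

{"api": "servo_tool", "payload": {"increments": [[[0.27,-1,0,0,0,0,-1],[0.27,-1,0,0,0,0,-1],[0.27,-1,0,0,0,0,-1],[0.27,-1,0.4,0,0,0,-1],[0.27,-1,0.4,0,0,0,-1],[0.27,-1,0.4,0,0,0,-1],[0.27,-1,0.4,0,0,0,-1],[0,0,0.4,0,0,0,-1],[0,0,0,0,0,0,-1],[0,0,0,0,0,0,-1]]]}}

```text
t: 3.1
eef_pos: [0.3897, -0.1194, 0.155]
eef_rot: [[0.985, -0.171, 0.0], [-0.171, -0.985, -0.001], [0.001, 0.001, -1.0]]
wrist_force: [-0.3, -0.2, -0.4]
grip_width: 0.0004
gripper_force: 0.0
```

```bash
cat >> h.py <<'E'
p=np.array([.46266,-.2052]);c,s=np.cos(-.1697),np.sin(-.1697);R=np.array([[c,-s],[s,c]])
def where():
    st=bot.read_state();e=np.array(st['eef_pos']);b=R.T@(e[:2]-p)
    print('t',round(st['t'],2),'box mm',(b*1000).round(1),'z-deck',round((e[2]-.085)*1000,1),'yaw',np.degrees(np.arctan2(st['eef_rot'][1][0],st['eef_rot'][0][0])).round(2),'zaxis',np.round([q[2] for q in st['eef_rot']],3),'F',np.round(st['wrist_force'],1),'grip',round(st['grip_width'],4))
def snap(f):
    a=bot.read_camera('top');b=bot.read_camera('scene')
    A=cv2.resize(a[180:240,250:340],(540,360),interpolation=cv2.INTER_CUBIC);B=cv2.resize(b[150:225,235:325],(432,360),interpolation=cv2.INTER_CUBIC)
    C=np.hstack([A[:,:400],B[:,:400]]);cv2.imwrite(f,C[:,:,::-1])
E
python3 -c "
from h import *
where();snap('pics/f.png')"
```

```text
t 3.1 box mm [-86.4  72.2] z-deck 70.0 yaw -9.82 zaxis [ 0.    -0.001 -1.   ] F [-0.3 -0.2 -0.4] grip 0.0004
```

View pics/f.png

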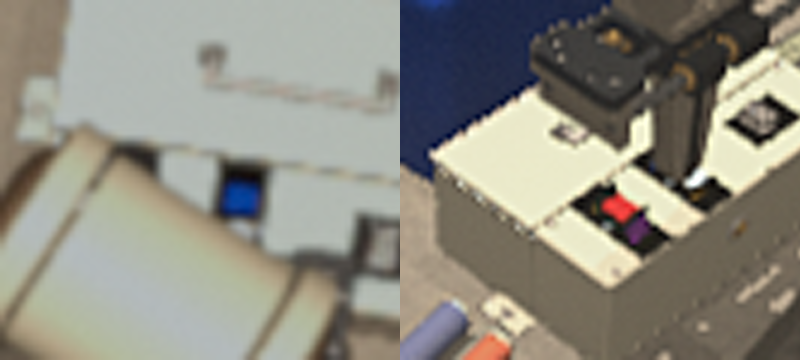

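```bash
python3 -c "
from h import *
e=np.array(bot.read_state()['eef_pos']);print(proj('scene',e))
q=lambda x,y,z:(proj('scene',np.r_[p+R@[x,y],z])-[235,150])*4.8+[400,0]
print(q(-.046,.076,.098),q(-.046,.02,.098),q(-.046,-.054,.085),q(-.08,.12,.085))"
```

```text
[292.90922024 185.00253927]
[619.60259805 205.2022058 ] [680.64595162 161.86961207] [755.08466379 122.39041357] [609.13341265 285.05180336]
```

{"api": "servo_tool", "payload": {"increments": [[[0,-0.13,0.6,0,0,0,-1],[0,0,0.6,0,0,0,-1],[0,0,0.6,0,0,0,-1],[0,0,0.07,0,0,0,-1],[0.2,0,0,0,0,0,-1],[0,0,0,0,0,0,-1]]]}}

```text
t: 3.95
eef_pos: [0.3974, -0.1163, 0.0996]
eef_rot: [[0.986, -0.169, 0.002], [-0.169, -0.986, -0.001], [0.002, 0.001, -1.0]]
wrist_force: [0.0, -0.1, 0.0]
grip_width: 0.0001
gripper_force: 0.0
```

```bash
python3 -c "
from h import *
where()"
```

```text
t 3.95 box mm [-79.4  76.6] z-deck 14.6 yaw -9.75 zaxis [ 0.002 -0.001 -1.   ] F [ 0.  -0.1  0. ] grip 0.0001
```

{"api": "servo_tool", "payload": {"increments": [[[0.2,0,0,0,0,0,-1],[0.2,0,0,0,0,0,-1],[0.2,0,0,0,0,0,-1]]]}}

```text
t: 4.32
eef_pos: [0.4145, -0.1187, 0.0986]
eef_rot: [[0.986, -0.169, 0.0], [-0.169, -0.986, -0.0], [0.0, 0.0, -1.0]]
wrist_force: [-2.6, 0.8, 4.9]
grip_width: 0.0006
gripper_force: 2.8
```

{"api": "servo_tool", "payload": {"increments": [[[0.2,0,0,0,0,0,-1],[0.1,0,0,0,0,0,-1],[0,0,0,0,0,0,-1]]]}}

```text
t: 4.7
eef_pos: [0.4241, -0.1206, 0.0991]
eef_rot: [[0.986, -0.169, 0.002], [-0.169, -0.986, -0.001], [0.003, 0.001, -1.0]]
wrist_force: [2.6, -0.8, 4.9]
grip_width: 0.0006
gripper_force: 2.4
```

{"api": "servo_tool", "payload": {"increments": [[[0,0,-0.5,0,0,0,-1],[0,0,-0.5,0,0,0,-1],[-0.5,0,-0.3,0,0,0,-1],[-0.5,0,0,0,0,0,-1],[0,0,0,0,0,0,-1]]]}}

```text
t: 5.32
eef_pos: [0.3928, -0.1149, 0.1381]
eef_rot: [[0.986, -0.17, 0.0], [-0.17, -0.986, -0.0], [0.0, 0.0, -1.0]]
wrist_force: [0.2, 0.1, 0.7]
grip_width: 0.0001
gripper_force: 0.0
```

```bash
python3 -c "
from h import *
where();snap('pics/g.png')"
```

```text
t 5.33 box mm [-84.1  77.2] z-deck 53.1 yaw -9.77 zaxis [ 0. -0. -1.] F [0.2 0.1 0.7] grip 0.0001
```

View pics/g.png

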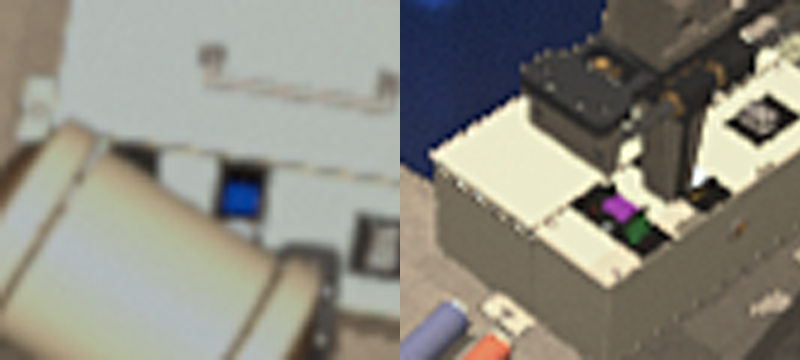

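{"api": "servo_tool", "payload": {"increments": [[[0,0.03,0.64,0,0,0,-1],[0,0,0.64,0,0,0,-1],[0.15,0,0,0,0,0,-1],[0.2,0,0,0,0,0,-1],[0.2,0,0,0,0,0,-1],[0.2,0,0,0,0,0,-1],[0.2,0,0,0,0,0,-1],[0.09,0,0,0,0,0,-1],[0,0,0,0,0,0,-1]]]}}

```text
t: 6.55
eef_pos: [0.4249, -0.1217, 0.0997]
eef_rot: [[0.986, -0.169, 0.002], [-0.169, -0.986, -0.001], [0.002, 0.001, -1.0]]
wrist_force: [1.2, -0.4, 2.4]
grip_width: 0.0006
gripper_force: 1.4
```

{"api": "servo_tool", "payload": {"increments": [[[0,0,-0.5,0,0,0,-1],[0,0,-0.5,0,0,0,-1],[-0.5,0,-0.3,0,0,0,-1],[-0.5,0,0,0,0,0,-1],[0,0,0,0,0,0,-1]]]}}

```text
t: 7.18
eef_pos: [0.3939, -0.116, 0.1387]
eef_rot: [[0.985, -0.17, 0.0], [-0.17, -0.985, -0.0], [0.001, 0.0, -1.0]]
wrist_force: [0.9, -0.1, 0.4]
grip_width: 0.0006
gripper_force: 0.0
```

```bash
cat >> h.py <<'E'
def cols():
    b=bot.read_camera('scene');cv2.imwrite('pics/last.png',b[:,:,::-1]);h=cv2.cvtColor(b,cv2.COLOR_RGB2HSV).astype(int)
    for nm,y in (('L',.076),('R',.02)):
        q=proj('scene',np.r_[p+R@[-.046,y],.098]);u,v=q
        print(nm,'pred top',q.round(1))
        U,V=np.meshgrid(np.arange(512),np.arange(384));m=(abs(U-u)<9)&(abs(V-v)<9)&(h[...,1]>90)&(h[...,2]>50)
        for c,(l,r) in dict(red=(0,10),yel=(18,34),grn=(45,80),blu=(105,128),pur=(135,160)).items():
            k=m&(h[...,0]>=l)&(h[...,0]<=r)
            if k.sum()>2: print(' ',c,k.sum(),U[k].mean().round(1),V[k].mean().round(1))
E
python3 -c "
from h import *
where();cols()"
```

```text
t 7.17 box mm [-82.8  76.3] z-deck 53.7 yaw -9.77 zaxis [ 0. -0. -1.] F [ 0.9 -0.1  0.4] grip 0.0006
L pred top [280.8 192.8]
  grn 29 280.2 192.9
  blu 20 284.0 197.4
R pred top [293.5 183.7]
  yel 6 296.5 190.5
```

{"api": "servo_tool", "payload": {"increments": [[[-0.1,0.94,0,0,0,0,-1],[0,0.94,0,0,0,0,-1],[0,0,0,0,0,0,-1]]]}}

```text
t: 7.6
eef_pos: [0.3821, -0.1725, 0.1385]
eef_rot: [[0.985, -0.172, 0.0], [-0.172, -0.985, -0.0], [0.0, 0.0, -1.0]]
wrist_force: [-0.7, 1.0, -0.7]
grip_width: 0.0003
gripper_force: 0.0
```

```bash
python3 -c "
from h import *
where();cols()
a=cv2.imread('pics/last.png')[168:208,268:318];cv2.imwrite('pics/h.png',cv2.resize(a,(750,600),interpolation=cv2.INTER_CUBIC))"
```

```text
t 7.6 box mm [-84.9  18.6] z-deck 53.5 yaw -9.88 zaxis [ 0. -0. -1.] F [-0.7  1.  -0.7] grip 0.0003
L pred top [280.8 192.8]
  grn 29 280.2 192.9
  blu 23 284.6 195.6
R pred top [293.5 183.7]
  yel 7 295.9 189.4
  blu 9 288.9 183.2
```

View pics/h.png

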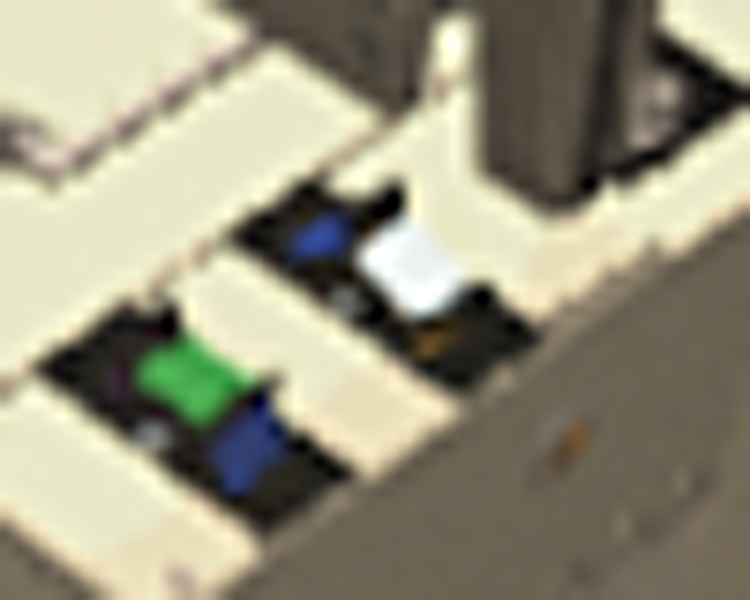

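{"api": "servo_tool", "payload": {"increments": [[[-0.1,-0.05,0.6,0,0,0,-1],[0,0,0.6,0,0,0,-1],[0,0,0.3,0,0,0,-1],[0.22,0,0,0,0,0,-1],[0.22,0,0,0,0,0,-1],[0.22,0,0,0,0,0,-1],[0,0,-0.2,0,0,0,-1]]]}}

```text
t: 8.52
eef_pos: [0.3989, -0.1726, 0.0992]
eef_rot: [[0.986, -0.169, -0.001], [-0.169, -0.986, 0.0], [-0.001, -0.0, -1.0]]
wrist_force: [-0.7, -0.1, -1.2]
grip_width: 0.0006
gripper_force: 0.7
```

```bash
python3 -c "
from h import *
where()"
```

```text
t 8.53 box mm [-68.4  21.4] z-deck 14.2 yaw -9.72 zaxis [-0.001  0.    -1.   ] F [-0.7 -0.1 -1.2] grip 0.0006
```

{"api": "servo_tool", "payload": {"increments": [[[0.2,0,0,0,0,0,-1],[0.2,0,0,0,0,0,-1],[0.12,0,0,0,0,0,-1],[0,0,0,0,0,0,-1]]]}}

```text
t: 9.02
eef_pos: [0.4151, -0.1758, 0.0996]
eef_rot: [[0.986, -0.169, 0.002], [-0.169, -0.986, -0.001], [0.002, 0.001, -1.0]]
wrist_force: [1.3, -0.4, 2.1]
grip_width: 0.0002
gripper_force: 1.4
```

{"api": "servo_tool", "payload": {"increments": [[[0,0,-0.5,0,0,0,-1],[0,0,-0.5,0,0,0,-1],[-0.5,0,-0.3,0,0,0,-1],[-0.5,0,0,0,0,0,-1],[0,0,0,0,0,0,-1]]]}}

```text
t: 9.65
eef_pos: [0.384, -0.1701, 0.1388]
eef_rot: [[0.985, -0.17, 0.0], [-0.17, -0.985, -0.0], [0.0, 0.0, -1.0]]
wrist_force: [0.1, 0.8, -0.5]
grip_width: 0.0002
gripper_force: 0.0
```

```bash
python3 -c "
from h import *
where();cols()
a=cv2.imread('pics/last.png')[168:208,268:318];cv2.imwrite('pics/i.png',cv2.resize(a,(750,600),interpolation=cv2.INTER_CUBIC))"
```

```text
t 9.65 box mm [-83.4  21.3] z-deck 53.8 yaw -9.78 zaxis [ 0. -0. -1.] F [ 0.1  0.8 -0.5] grip 0.0002
L pred top [280.8 192.8]
  grn 29 280.2 192.9
  blu 20 284.0 197.4
R pred top [293.5 183.7]
  red 21 297.0 188.3
  yel 30 293.0 183.9
```

{"api": "servo_tool", "payload": {"increments": [[[0,0.7,0,0,0,0,-1],[0,0.7,0,0,0,0,-1],[0.6,0,0,0,0,0,-1],[0.6,0,0,0,0,0,-1],[0,0,0.6,0,0,0,-1],[0,0,0.6,0,0,0,-1],[0,0,0.4,0,0,0,-1],[0,0,0,0,0,0,-1]]]}}

```text
t: 10.7
eef_pos: [0.4124, -0.2171, 0.0893]
eef_rot: [[0.986, -0.169, -0.002], [-0.169, -0.986, 0.001], [-0.002, -0.001, -1.0]]
wrist_force: [0.2, -0.6, -0.5]
grip_width: 0.0005
gripper_force: 0.0
```

```bash
python3 -c "
from h import *
where();cols()"
```

```text
t 10.7 box mm [-47.5 -20.3] z-deck 4.3 yaw -9.74 zaxis [-0.002  0.001 -1.   ] F [ 0.2 -0.6 -0.5] grip 0.0005
L pred top [280.8 192.8]
  grn 30 280.3 192.9
  blu 21 284.1 197.2
R pred top [293.5 183.7]
  red 23 297.0 188.2
  yel 30 293.2 183.9
```

{"api": "servo_tool", "payload": {"increments": [[[0,0.2,0,0,0,0,-1],[0,0.2,0,0,0,0,-1],[0,0,0,0,0,0,-1]]]}}

```text
t: 11.12
eef_pos: [0.411, -0.2302, 0.0906]
eef_rot: [[0.985, -0.17, 0.001], [-0.17, -0.985, -0.001], [0.001, 0.0, -1.0]]
wrist_force: [0.1, 1.3, 1.3]
grip_width: 0.0006
gripper_force: 0.7
```

{"api": "servo_tool", "payload": {"increments": [[[0,0.2,0,0,0,0,-1],[0,0,0,0,0,0,-1]]]}}

```text
t: 11.38
eef_pos: [0.4099, -0.2357, 0.0903]
eef_rot: [[0.986, -0.17, 0.0], [-0.17, -0.986, -0.0], [0.001, 0.0, -1.0]]
wrist_force: [0.2, 2.4, 2.4]
grip_width: 0.0007
gripper_force: 1.3
```

{"api": "servo_tool", "payload": {"increments": [[[0,0.13,0,0,0,0,-1],[0,0,0,0,0,0,-1]]]}}

```text
t: 11.62
eef_pos: [0.4092, -0.2393, 0.0901]
eef_rot: [[0.986, -0.169, 0.0], [-0.169, -0.986, 0.0], [0.0, -0.0, -1.0]]
wrist_force: [1.7, 2.1, 2.4]
grip_width: 0.0
gripper_force: 1.8
```

```bash
python3 -c "
from h import *
where();cols()"
```

```text
t 11.62 box mm [-46.9 -42.7] z-deck 5.1 yaw -9.76 zaxis [ 0.  0. -1.] F [1.7 2.1 2.4] grip 0.0
L pred top [280.8 192.8]
  grn 29 280.2 192.9
  blu 21 284.1 197.2
R pred top [293.5 183.7]
  red 23 297.0 188.2
  yel 34 293.1 184.1
```

{"api": "servo_tool", "payload": {"increments": [[[0,0.1,0,0,0,0,-1],[0,0,0,0,0,0,-1]]]}}

```text
t: 11.92
eef_pos: [0.4087, -0.2417, 0.0901]
eef_rot: [[0.986, -0.169, 0.0], [-0.169, -0.986, 0.001], [0.0, -0.001, -1.0]]
wrist_force: [2.4, 5.3, 3.2]
grip_width: 0.0004
gripper_force: 2.8
```

```bash
python3 -c "
from h import *
where();a=bot.read_camera('scene');cv2.imwrite('pics/j.png',cv2.resize(a[100:260,200:400,::-1],(750,600),interpolation=cv2.INTER_CUBIC))"
```

```text
t 11.93 box mm [-47.  -45.1] z-deck 5.1 yaw -9.75 zaxis [ 0.     0.001 -1.   ] F [2.4 5.3 3.2] grip 0.0004
```

View pics/j.png

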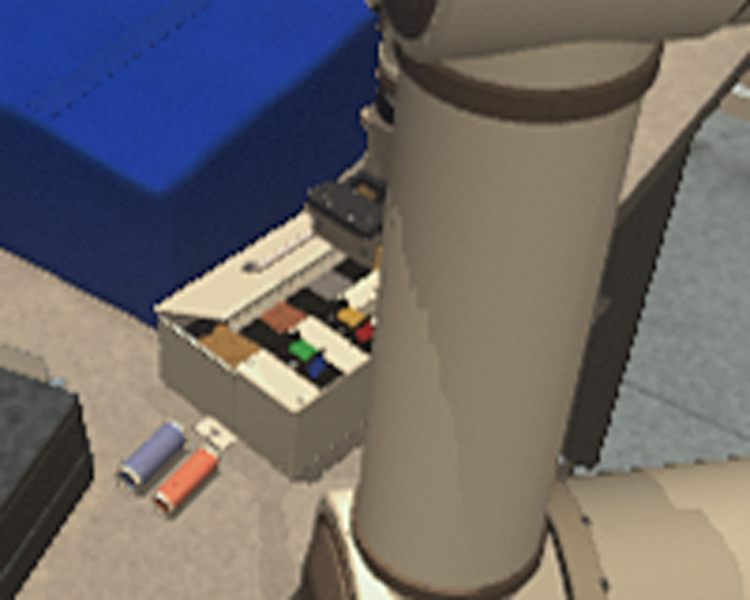

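{"api": "servo_tool", "payload": {"increments": [[[0,-0.4,0,0,0,0,-1],[0,-0.4,0,0,0,0,-1],[-0.5,0,0,0,0,0,-1],[-0.5,0,0,0,0,0,-1],[-0.5,0,-0.5,0,0,0,-1],[-0.3,0,-1,0,0,0,-1],[0,0,-1,0,0,0,-1],[0,0,-1,0,0,0,-1],[0,0,0,0,0,0,-1],[0,0,0,0,0,0,-1]]]}}

```text
t: 13.22
eef_pos: [0.3589, -0.2088, 0.1939]
eef_rot: [[0.986, -0.169, -0.001], [-0.169, -0.986, 0.001], [-0.002, -0.001, -1.0]]
wrist_force: [0.1, 0.4, -0.6]
grip_width: 0.0003
gripper_force: 0.0
```

{"api": "servo_tool", "payload": {"increments": [[[0,1,0,0,0,0,-1],[0,1,0,0,0,0,-1],[0,1,0,0,0,0,-1],[0,1,0,0,0,0,-1],[0,1,0,0,0,0,-1],[0,1,0,0,0,0,-1],[0,1,0,0,0,0,-1],[0,1,0,0,0,0,-1],[0,0,0,0,0,0,-1],[0,0,0,0,0,0,-1],[0,0,0,0,0,0,-1],[0,0,0,0,0,0,-1]]]}}

```text
t: 14.72
eef_pos: [0.3191, -0.4452, 0.1951]
eef_rot: [[0.986, -0.168, -0.0], [-0.168, -0.986, 0.0], [-0.0, -0.0, -1.0]]
wrist_force: [0.2, -1.3, 0.2]
grip_width: 0.0003
gripper_force: 0.0
```

```bash
python3 -c "
from h import *
where();cols();print(np.abs(bot.read_state()['joint_vel']).max())
a=bot.read_camera('top');b=bot.read_camera('scene')
A=cv2.resize(a[160:245,225:345,::-1],(480,340),interpolation=cv2.INTER_CUBIC);B=cv2.resize(b[140:225,235:315,::-1],(320,340),interpolation=cv2.INTER_CUBIC);cv2.imwrite('pics/k.png',np.hstack([A,B]))"
```

```text
t 14.72 box mm [-101.  -260.8] z-deck 110.1 yaw -9.7 zaxis [-0.  0. -1.] F [ 0.2 -1.3  0.2] grip 0.0003
L pred top [280.8 192.8]
  red 31 275.1 185.5
  grn 30 280.1 192.9
  blu 20 284.0 197.4
R pred top [293.5 183.7]
  red 4 294.8 188.0
  yel 31 293.0 183.9
0.2656570321702893
```

View pics/k.png

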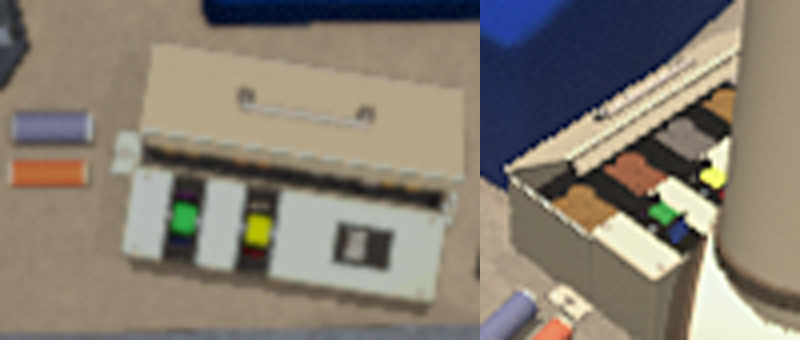

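The last picture shows the lid up, green at (184,218) and yellow at (258,230) on top, the catch back at the left of its slot, and the arm clear of everything.

```bash
python3 -c "
from cell import bot
print(bot.close_job())"
```

```text
the job is handed in; nothing more can be done
None
```

The cash box is open: left wheel on green, right wheel on yellow, lid sprung up by itself, catch back at rest and the arm clear. The job is handed in at about 15 s; the hand-in gave back no verdict.

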